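Close the studio pots, each with its own lid

ROBOT

A 6-joint arm with a two-finger parallel gripper is mounted at the origin on the work surface. World frame = base frame: x ahead of the robot, y to its left, z up, the work surface at z = 0. Lengths are in m, angles in rad, forces in N, time in s.
With the tool pointing down it reaches from about 0.4 to 0.825 m from the base axis. Payload 7 kg.
Tool frame: the origin (TCP) lies at the very end of the fingers, on their centre line; the grasp point (between the pads) lies 19 mm behind it (arm.grasp_offset is the z of the grasp point in the tool frame, in m); z points along the fingers, y is the line along which they close (so a half turn about z gives the same grasp; the last joint's range is limited). The gripper opens to 85 mm and grips with 20 to 120 N. Pads are 22 mm wide; open, the fingers measure 114 mm over their backs; the gripper's body (76 mm by 85 mm) begins 54 mm behind the grasp point. The pads swing forward as they close: fully open they stand 13 mm farther back than shut.
Start: joints at [-0.831, 0.359, 0.012, 0, -1.224, -0.288], TCP at [0.295, -0.607, 0.231] pointing down, gripper open.
Joint ranges: [-3.07, 3.07], [-1.43, 2.12], [-1.02, 1.25], [-3.03, 1.67], [-3.05, -0], [-3.03, 3.03]. Speed limits (rad/s): [2.39, 2.39, 3.01, 3.14, 3.14, 3.14].

INTERFACE

Orientations are given as a unit quaternion [x, y, z, w].
In Python, from cell import arm gives the robot as it stands.
- The arm moves only by the tool move_arm, never from a script. Its argument "increments" is a list that holds one entry, the list of rows, each a list of 6 numbers: the shift along the tool's x, y, z scaled (see below), then the turn, a rotation vector about the tool's x, y, z scaled (see below). In form: [[[tx, ty, tz, wx, wy, wz], ...]]. A call has 1 to 12 rows; each row shifts and turns the commanded pose from where the row before left it, along the tool's axes as they then stand; what a row does not reach is not made up. The controller multiplies each number of a shift by 0.03 m and each number of a turn by 0.1 rad. A row lasts 1/10 s, in which the tool goes at most 50 mm and 8.59 degrees, less where a joint would pass 70% of its speed; a pose out of reach is approached as far as the arm can. A call with a number of a shift or a turn outside -1 to 1 is refused whole. A call with a gripper value outside its range is refused whole. "gripper" is the gripper command: -1 is shut, 1 is fully open, values between are in proportion, set as the call begins (left out, the last holds). The fingers move at their own pace and stop on an object; the grip force is fixed at half the most. Time passes only in rows, so rows that do not move let the fingers close. It gives the time, the measured TCP pose, the force, the opening and the grip force at its end, in the units of the state.
- arm.sense(): the state, without advancing time (a new reading comes with each control period).
- arm.read_camera(name): name is "scene" or "side" or "wrist"; returns a dict with "pixels" (420x560x3 uint8, red, green, blue), "mtx" (3x3 intrinsics, pixels), "rvec" (rotation vector, rad) and "tvec" (3), from world to camera coordinates, as OpenCV has them. Camera axes: x right, y down, z forward; pixel columns grow to the right and rows downward; lengths in m; the calibration is good to about 2 mm. A picture is of the moment at which its call begins. There is no depth.
- arm.sign_off(): hands the job in; it is judged then, once.
The state is a dict: "clock": time; "joints": joint angles; "qd": joint speeds; "tau": joint torques, N m; "ee_pos": TCP position; "tcp_rot": TCP orientation; "wrist_force": force on the tool from outside, world axes, zero at the start; "moment": the same for the moment, N m; "finger_gap": finger opening in m; "finger_force": force on a finger pad.
Only numpy, scipy, OpenCV 4.12 (cv2) and the standard library are available. Lean on these libraries where they do the work, as an engineer would, in place of code of your own. Each camera call takes 0.05 s, during which the arm holds its last target. There are 200 camera calls.

TASK

Work is over for the day: close the four stoneware pots on the painter's table, putting each wooden lid on the pot of its own size. Set the lids down gently, never dropping one, so that each sits level and fully home on its pot, and leave the pots standing where they are and the roll of tape alone.

Things in the scene. Friction and masses are not known exactly. Their poses are not given: they have to be found in the camera images.
- lid_small_knob (a point): Smallest lid, pale beech, one piece, lying knob up: tapered plug below (10 mm deep, 44 mm across at top, 34 at foot), round plate 60 mm across, 7 mm thick, and on its middle an upright round knob 25 mm across, 32 mm tall. Point: on the knob's axis, 22 mm above the plate, 10 mm below the knob's top, 39 mm above the plug's foot; z up the knob. Round: yaw means nothing.
- lid_medium_knob (a point): Second smallest lid, pale beech, one piece, lying knob up: tapered plug below (10 mm deep, 60 mm across at top, 50 at foot), round plate 76 mm across, 7 mm thick, and on its middle an upright round knob 25 mm across, 32 mm tall. Point: on the knob's axis, 22 mm above the plate, 10 mm below the knob's top, 39 mm above the plug's foot; z up the knob. Round: yaw means nothing.
- lid_large_knob (a point): Second largest lid, pale beech, one piece, lying knob up: tapered plug below (10 mm deep, 76 mm across at top, 66 at foot), round plate 92 mm across, 7 mm thick, and on its middle an upright round knob 25 mm across, 32 mm tall. Point: on the knob's axis, 22 mm above the plate, 10 mm below the knob's top, 39 mm above the plug's foot; z up the knob. Round: yaw means nothing.
- lid_huge_knob (a point): Largest lid, pale beech, one piece, lying knob up: tapered plug below (10 mm deep, 92 mm across at top, 82 at foot), round plate 108 mm across, 7 mm thick, and on its middle an upright round knob 25 mm across, 32 mm tall. Point: on the knob's axis, 22 mm above the plate, 10 mm below the knob's top, 39 mm above the plug's foot; z up the knob. Round: yaw means nothing.
- pot_small_rim (a point): Smallest pot: loose open off-white stoneware cylinder, 60 mm across outside, 58 mm tall, mouth 50 mm across, oddments on its floor. Point: centre of the mouth at rim height; z up. Only the smallest lid fits: plug in the mouth, plate flat on the rim, knob point then 29 mm above this point; the taper centres it from up to 7 mm off.
- pot_medium_rim (a point): Second smallest pot: loose open off-white stoneware cylinder, 76 mm across outside, 64 mm tall, mouth 66 mm across, oddments on its floor. Point: centre of the mouth at rim height; z up. Only the second smallest lid fits: plug in the mouth, plate flat on the rim, knob point then 29 mm above this point; the taper centres it from up to 7 mm off.
- pot_large_rim (a point): Second largest pot: loose open off-white stoneware cylinder, 92 mm across outside, 70 mm tall, mouth 82 mm across, oddments on its floor. Point: centre of the mouth at rim height; z up. Only the second largest lid fits: plug in the mouth, plate flat on the rim, knob point then 29 mm above this point; the taper centres it from up to 7 mm off.
- pot_huge_rim (a point): Largest pot: loose open off-white stoneware cylinder, 108 mm across outside, 76 mm tall, mouth 98 mm across, oddments on its floor. Point: centre of the mouth at rim height; z up. Only the largest lid fits: plug in the mouth, plate flat on the rim, knob point then 29 mm above this point; the taper centres it from up to 7 mm off.
- tape: Bystander: roll of buff masking tape lying flat, 96 mm outside, 72 mm inside diameter, 24 mm tall; origin at the centre of its underside, z up. Stands among the pots and lids.
There are look-alikes about, which are no part of the job. Leave any pink or turquoise look-alike of the part that bears lid_huge_knob alone.

How it is judged:
At the end, for the whole second after the job is handed in: Each of the four lids rests on the pot of its own size: centred within 8 mm, plate on the rim (knob point 25 to 32.5 mm above the rim's plane), lid level within 0.06 rad, pot upright within 0.05 rad, everything at rest (horizontal distance between lid_small_knob and pot_small_rim below 0.008 m and z of lid_small_knob in the frame of pot_small_rim between 0.025 and 0.0325 m and angle between each of lid_small_knob, lid_medium_knob, lid_large_knob, lid_huge_knob's own z axis and vertical below 0.06 rad and angle between each of pot_small_rim, pot_medium_rim, pot_large_rim, pot_huge_rim's own z axis and vertical below 0.05 rad and linear speed of each of lid_small, pot_small, lid_medium, pot_medium, lid_large, pot_large, lid_huge, pot_huge below 0.02 m/s and horizontal distance between lid_medium_knob and pot_medium_rim below 0.008 m and z of lid_medium_knob in the frame of pot_medium_rim between 0.025 and 0.0325 m and horizontal distance between lid_large_knob and pot_large_rim below 0.008 m and z of lid_large_knob in the frame of pot_large_rim between 0.025 and 0.0325 m and horizontal distance between lid_huge_knob and pot_huge_rim below 0.008 m and z of lid_huge_knob in the frame of pot_huge_rim between 0.025 and 0.0325 m); the robot touches nothing.
It fails at once if a pot is shoved (more than 30 mm) or knocked over (distance of any of pot_small_rim, pot_medium_rim, pot_large_rim, pot_huge_rim from where it was at the start of the episode above 0.03 m).
It fails at once if a lid is dropped (falls freely more than about 25 mm) instead of being set down ((linear speed of lid_small above 0.7 m/s and contact force between the fingers and lid_small below 0.05 N) or (linear speed of lid_medium above 0.7 m/s and contact force between the fingers and lid_medium below 0.05 N) or (linear speed of lid_large above 0.7 m/s and contact force between the fingers and lid_large below 0.05 N) or (linear speed of lid_huge above 0.7 m/s and contact force between the fingers and lid_huge below 0.05 N)).
It fails at once if the roll of tape is disturbed (moved more than 20 mm) (distance of tape from where it was at the start of the episode above 0.02 m).
It also fails if it takes over 112 s, if anything falls off the work surface, if the arm or the gripper's body presses on something with over 40 N, if the wrist force passes 120 N, or if a joint passes its speed limit or range.

## Working session

There is one attempt and no reset: what is moved stays moved. The work goes in short steps, Python scripts to look and compute and a tool call to move; the robot and the scene stay as the last step left them, time stands still between calls to the robot, and variables do not carry over. Pictures are saved under pics/ and viewed, at most 14 in all, crops included, and the job is handed in when it is done.

Besides the shell and the picture viewer there is one more tool, called after ">>>" by a JSON object that holds its "op" and its "data", one argument or row to a line. move_arm: Moves the arm, as the interface text tells. Shifts and turns lie within -1 to 1; 1 stands for 0.03 m of shift or 0.1 rad of turn. Its arguments: {"type":"object","properties":{"increments":{"type":"array"},"gripper":{"type":"number"}},"required":["increments"]}

```bash
mkdir -p pics; python3 - <<'E'
from cell import arm
import cv2,pickle
d={}
for n in("scene","side","wrist"):
    d[n]=arm.read_camera(n); cv2.imwrite(f"pics/{n}0.png",d[n]["pixels"][:,:,::-1])
pickle.dump(d,open("d0.pkl","wb"))
print(arm.sense())
E
```

```text
{'clock': 0.15, 'joints': array([-8.30908117e-01,  3.59212846e-01,  1.13020009e-02, -2.24381910e-04,
       -1.22408761e+00, -2.88081759e-01]), 'qd': array([-0.0004477 , -0.00382737,  0.00198299, -0.00017986, -0.00093648,
       -0.00051958]), 'tau': array([-1.72707139e-03, -5.83874381e+01,  2.93652946e+01,  6.94051579e+00,
       -4.24223399e-03,  4.47463293e-06]), 'ee_pos': array([ 0.29451239, -0.60698354,  0.23060473]), 'tcp_rot': array([-2.23949472e-01,  9.74600565e-01,  5.75268587e-04, -2.03652809e-04]), 'wrist_force': array([ 0.11174309, -0.36463699, -0.80854579]), 'moment': array([-0.03550984,  0.01978566,  0.03955439]), 'finger_force': 0.0, 'finger_gap': 0.08543403463339518}
```

View pics/scene0.png

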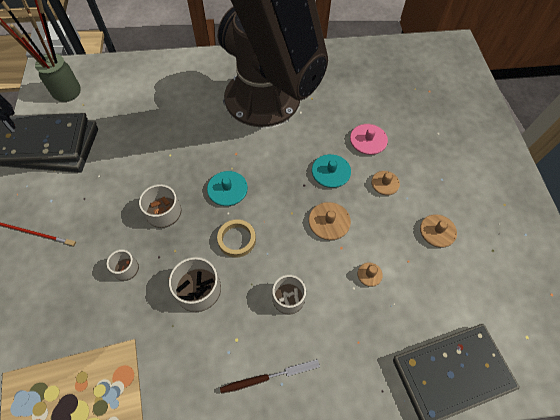

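View pics/side0.png

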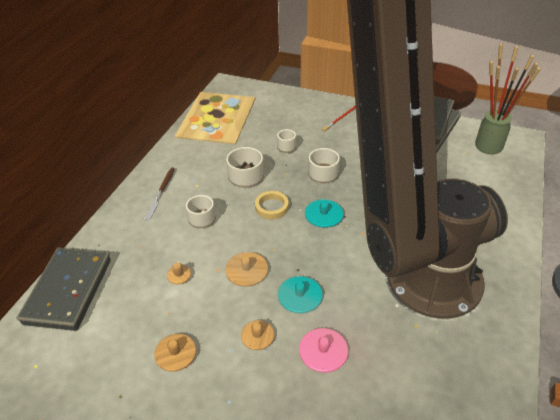

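The scene view shows the pots at (160,206), (122,265), (194,284) and (289,294), with the tape at (236,237). The wooden lids are at (329,221), (438,231), (386,183) and (369,273). The look-alikes are turquoise at (227,188) and (331,170), and pink at (369,139). The side view confirms this.

```bash
cat > h.py <<'E'
import numpy as np,cv2
def cast(c,uv,z):
    R=cv2.Rodrigues(np.array(c["rvec"],float))[0];t=np.array(c["tvec"],float).ravel()
    uv=np.asarray(uv,float).reshape(-1,2)
    d=np.c_[uv,np.ones(len(uv))]@np.linalg.inv(c["mtx"]).T@R
    o=-R.T@t
    return o+d*((z-o[2])/d[:,2])[:,None]
def proj(c,p):
    return cv2.projectPoints(np.asarray(p,float).reshape(-1,1,3),np.array(c["rvec"],float),np.array(c["tvec"],float),c["mtx"],None)[0].reshape(-1,2)
E
python3 - <<'E'
import pickle,cv2,numpy as np
from h import *
d=pickle.load(open("d0.pkl","rb"))
S={"scene":dict(pS=(122,265),pM=(289,294),pL=(160,206),pH=(194,284),tape=(236,237),lH=(329,221),lL=(438,231),lM=(386,183),lS=(369,273)),
}
c=d["scene"]
Z=dict(pS=.058,pM=.064,pL=.070,pH=.076,tape=.024,lH=.017,lL=.017,lM=.017,lS=.017)
for k,v in S["scene"].items(): 
    p=cast(c,v,Z[k])[0]; print(k,p.round(3),np.hypot(p[0],p[1]).round(3),proj(d["side"],p).round(0),c["pixels"][v[1],v[0]])
    
img=c["pixels"][:,:,::-1]
cv2.imwrite("pics/cA.png",cv2.resize(img[175:325,90:320],None,fx=3.4,fy=3.4,interpolation=2))
cv2.imwrite("pics/cB.png",cv2.resize(img[120:300,300:470],None,fx=3.3,fy=3.3,interpolation=2))
E
```

```text
pS [ 0.543 -0.368  0.058] 0.656 [[281. 135.]] [60 50 40]
pM [0.653 0.006 0.064] 0.653 [[195. 203.]] [116 112 103]
pL [ 0.402 -0.283  0.07 ] 0.492 [[316. 157.]] [64 52 42]
pH [ 0.612 -0.201  0.076] 0.644 [[239. 157.]] [58 46 39]
tape [ 0.483 -0.105  0.024] 0.494 [[269. 201.]] [124 121 110]
lH [0.458 0.133 0.017] 0.477 [[244. 266.]] [67 53 35]
lL [0.515 0.404 0.017] 0.655 [[172. 349.]] [58 43 30]
lM [0.36  0.305 0.017] 0.472 [[254. 333.]] [70 53 34]
lS [0.607 0.206 0.017] 0.641 [[178. 272.]] [69 52 35]
```

View pics/cA.png

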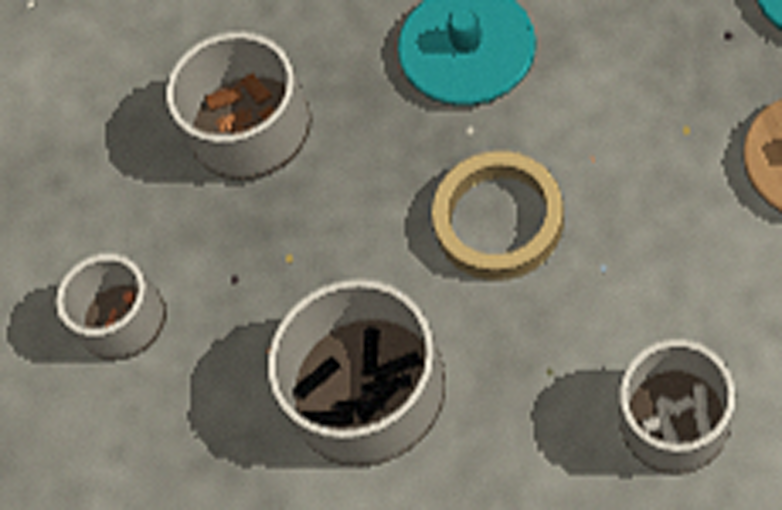

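View pics/cB.png

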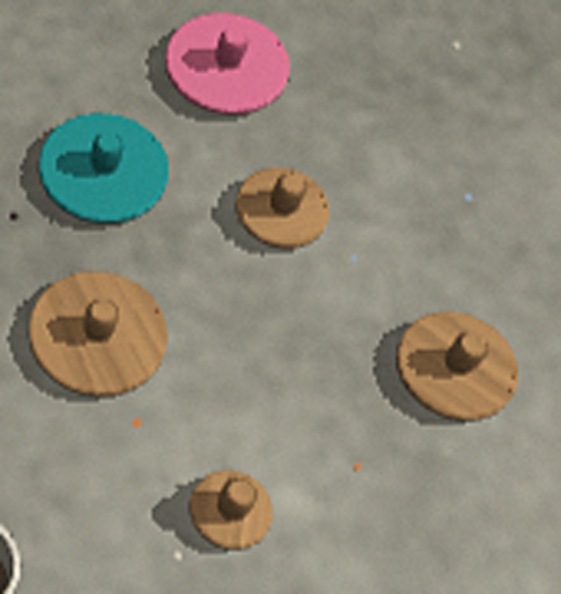

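The first crop shows bright rims on all four pots and the tape between them. The second shows the four wooden lids lying level. By plate size, huge is at (329,221), large at (438,231), medium at (386,183) and small at (369,273). The pink and turquoise discs are the look-alikes. Next I'll measure the circles from both cameras.

```bash
cat >> h.py <<'E'
G=dict(pS=(.543,-.368,.058,.030),pM=(.653,.006,.064,.038),pL=(.402,-.283,.070,.046),pH=(.612,-.201,.076,.054),
 lH=(.458,.133,.017,.054),lL=(.515,.404,.017,.046),lM=(.36,.305,.017,.038),lS=(.607,.206,.017,.030),tape=(.483,-.105,.024,.048))
def circ(c,k,thr=185):
    x,y,z,r=G[k]; im=c["pixels"].astype(int)
    if k[0]=="p": m=im.min(2)>thr
    else: m=(im[...,0]-im[...,2])>0.33*im[...,0]
    v,u=np.nonzero(m); p=cast(c,np.c_[u,v],z)[:,:2]
    p=p[np.hypot(*(p-[x,y]).T)<r+.03]
    if len(p)<20: return None
    h=cv2.convexHull(p.astype(np.float32))[:,0].astype(float)
    from scipy.optimize import least_squares as ls
    f=lambda q:np.hypot(h[:,0]-q[0],h[:,1]-q[1])-q[2]
    q=ls(f,[x,y,r],loss="soft_l1",f_scale=.001).x
    return q
E
python3 - <<'E'
import pickle
from h import *
d=pickle.load(open("d0.pkl","rb"))
for k in G:
    print(k,G[k][3],[None if (q:=circ(d[n],k,t)) is None else q.round(4) for n,t in(("scene",185),("side",150))])
E
```

```text
pS 0.03 [array([ 0.532 , -0.3755,  0.0278]), array([ 0.5259, -0.3607,  0.0435])]
pM 0.038 [array([0.6449, 0.0068, 0.0361]), array([0.6545, 0.0065, 0.066 ])]
pL 0.046 [array([ 0.3833, -0.2904,  0.0439]), array([ 0.374 , -0.279 ,  0.0556])]
pH 0.054 [array([ 0.6009, -0.2036,  0.0521]), array([ 0.6197, -0.1968,  0.0766])]
lH 0.054 [array([0.4562, 0.1345, 0.0536]), array([0.4506, 0.1369, 0.0551])]
lL 0.046 [array([0.5121, 0.4052, 0.0457]), array([0.5057, 0.4074, 0.0466])]
lM 0.038 [array([0.3578, 0.3035, 0.0377]), array([0.3511, 0.3057, 0.0383])]
lS 0.03 [array([0.6092, 0.2074, 0.0294]), array([0.6039, 0.2088, 0.031 ])]
tape 0.048 [array([ 0.4834, -0.1056,  0.0492]), array([ 0.4712, -0.0984,  0.0544])]
```

The scene fits match the given radii, so lid and pot sizes are confirmed. I'll square the tool to the world (tool x = -X, tool y = +Y) and go over the small lid.

>>> {"op": "move_arm", "data": {
  "increments": [
    [[0,0,0,0,0,0.9],[0,0,0,0,0,0.9],[0,0,0,0,0,0.9],[0,0,0,0,0,0.9],[0,0,0,0,0,0.9],[0,0,0,0,0,0],[-0.37,0.97,0,0,0,0],[-0.37,0.97,0,0,0,0],[-0.37,0.97,0,0,0,0],[-0.37,0.97,0,0,0,0],[-0.37,0.97,0,0,0,0],[-0.37,0.97,0,0,0,0]]
  ],
  "gripper": 1
}}

```text
clock: 1.35
ee_pos: [0.3612, -0.4313, 0.2313]
tcp_rot: [-0.002, 1.0, 0.0, 0.0]
wrist_force: [0.7, 0.4, 0.0]
finger_gap: 0.0855
finger_force: 0.0
```

>>> {"op": "move_arm", "data": {
  "increments": [
    [[-0.37,0.97,0,0,0,0],[-0.37,0.97,0,0,0,0],[-0.37,0.97,0,0,0,0],[-0.37,0.97,0,0,0,0],[-0.37,0.97,0,0,0,0],[-0.37,0.97,0,0,0,0],[-0.37,0.97,0,0,0,0],[-0.37,0.97,0,0,0,0],[-0.37,0.97,0,0,0,0],[-0.37,0.97,0,0,0,0],[-0.37,0.97,0,0,0,0],[0,0,0,0,0,0]]
  ]
}}

```text
clock: 2.55
ee_pos: [0.4835, -0.1098, 0.2313]
tcp_rot: [-0.004, 1.0, 0.0, 0.0]
wrist_force: [-0.6, 0.3, -0.1]
finger_gap: 0.0856
finger_force: 0.0
```

>>> {"op": "move_arm", "data": {
  "increments": [
    [[-0.38,0.96,0,0,0,0],[-0.38,0.96,0,0,0,0],[-0.38,0.96,0,0,0,0],[-0.38,0.96,0,0,0,0],[-0.38,0.96,0,0,0,0],[-0.38,0.96,0,0,0,0],[-0.38,0.96,0,0,0,0],[-0.38,0.96,0,0,0,0],[-0.38,0.96,0,0,0,0],[-0.38,0.96,0,0,0,0],[-0.38,0.96,0,0,0,0],[0,0,0,0,0,0]]
  ]
}}

```text
clock: 3.75
ee_pos: [0.6082, 0.2071, 0.2302]
tcp_rot: [-0.003, 1.0, -0.0, -0.0]
wrist_force: [-0.6, -0.2, -0.6]
finger_gap: 0.0854
finger_force: 0.0
```

```bash
cat > look.py <<'E'
import sys,cv2,pickle
from cell import arm
from h import *
n=sys.argv[1]; ks=sys.argv[2].split(","); 
c=arm.read_camera("wrist"); cv2.imwrite(f"pics/{n}.png",c["pixels"][:,:,::-1]); pickle.dump(c,open(n+".pkl","wb"))
s=arm.sense(); print("tcp",s["ee_pos"].round(4),"cam",cast(c,[[280,210]],0)[0].round(3))
for k in ks:
    q=circ(c,k); print(k,None if q is None else q.round(4),proj(c,[G[k][:3]]).round(0))
E
python3 look.py w1 lS
```

```text
tcp [0.6075 0.2057 0.2303] cam [0.654 0.207 0.   ]
lS [0.6056 0.2081 0.0295] [[279. 172.]]
```

View pics/w1.png

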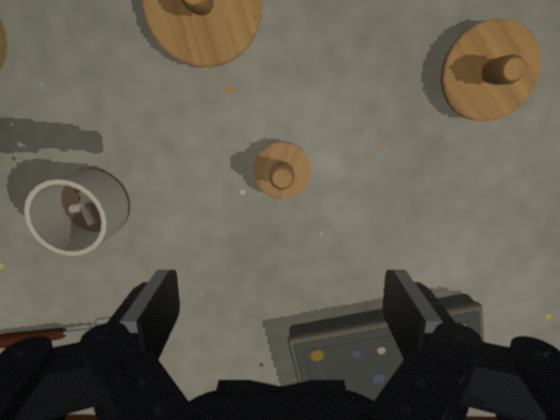

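The wrist view shows the small lid at (281,170), knob up and clear of the fingers, with the medium pot at (78,215) and the large lid at (491,70). The lid measures (0.606, 0.208), in agreement with the scene camera. I'll descend to TCP z 0.021.

```bash
python3 - <<'E'
import pickle
from h import *
c=pickle.load(open("w1.pkl","rb"))
for k in("pM","lL"): print(k,[circ(c,k,t).round(4) for t in(185,150)])
E
```

```text
Traceback (most recent call last):
AttributeError: 'NoneType' object has no attribute 'round'
```

>>> {"op": "move_arm", "data": {
  "increments": [
    [[0.04,0.05,0.95,0,0,0],[0,0,0.95,0,0,0],[0,0,0.95,0,0,0],[0,0,0.95,0,0,0],[0,0,0.95,0,0,0],[0,0,0.9,0,0,0],[0,0,0.8,0,0,0],[0,0,0.5,0,0,0],[0,0,0,0,0,0]]
  ]
}}

```text
clock: 4.7
ee_pos: [0.6048, 0.2047, 0.0208]
tcp_rot: [-0.001, 1.0, -0.001, -0.002]
wrist_force: [0.2, -0.2, 0.5]
finger_gap: 0.0855
finger_force: 0.0
```

>>> {"op": "move_arm", "data": {
  "increments": [
    [[-0.03,0.11,0,0,0,0],[0,0,0,0,0,0],[0,0,0,0,0,0],[0,0,0,0,0,0],[0,0,0,0,0,0],[0,0,0,0,0,0],[0,0,0,0,0,0],[0,0,0,0,0,0]]
  ],
  "gripper": -1
}}

```text
clock: 5.5
ee_pos: [0.6075, 0.21, 0.0239]
tcp_rot: [-0.001, 1.0, 0.0, 0.001]
wrist_force: [-1.5, -0.3, 6.4]
finger_gap: 0.0227
finger_force: 58.7
```

```bash
python3 - <<'E'
import pickle
from h import *
c=pickle.load(open("w1.pkl","rb"))
for k in("pM","lL"):
  for t in (150,120): print(k,t,circ(c,k,t),proj(c,[G[k][:3]]))
u,v=46,180
print(c["pixels"][175:190,60:64].max(2).T, c["pixels"][215,20:32])
E
```

```text
pM 150 None [[ 66.672822   228.93356595]]
pM 120 [0.64264363 0.00648799 0.03692673] [[ 66.672822   228.93356595]]
lL 150 [0.50909717 0.40565257 0.04599083] [[487.43331567  77.94176478]]
lL 120 [0.50909717 0.40565257 0.04599083] [[487.43331567  77.94176478]]
[[ 83  82  79  90 118 143 155 157 149 132 111 103 106 106 107]
 [ 84  83  82  86 111 141 154 156 151 133 110 103 105 106 106]
 [ 82  81  80  85 107 138 153 156 150 134 115 105 104 102  99]
 [ 81  82  81  83 102 134 153 157 151 137 116 103  96  91  86]] [[116 112 100]
 [117 112  99]
 [112 109  96]
 [101  97  86]
 [114 110  98]
 [139 133 118]
 [152 145 130]
 [158 152 136]
 [155 149 134]
 [137 130 116]
 [117 110  97]
 [108 103  90]]
```

Gripped (gap 22.7 mm, 59 N). Next I'll lift and carry it towards the small pot at about (0.529, -0.376).

>>> {"op": "move_arm", "data": {
  "increments": [
    [[0,0,-0.5,0,0,0],[0,0,-1,0,0,0],[0,0,-1,0,0,0],[0,0,-1,0,0,0],[0,0,-1,0,0,0],[0,0,-1,0,0,0],[0.07,-0.5,-0.4,0,0,0],[0.13,-0.97,0,0,0,0],[0.13,-0.97,0,0,0,0],[0.13,-0.97,0,0,0,0],[0.13,-0.97,0,0,0,0],[0.13,-0.97,0,0,0,0]]
  ]
}}

```text
clock: 6.7
ee_pos: [0.5848, 0.0474, 0.2]
tcp_rot: [-0.001, 1.0, 0.0, -0.0]
wrist_force: [0.7, -0.6, -0.6]
finger_gap: 0.0228
finger_force: 59.0
```

>>> {"op": "move_arm", "data": {
  "increments": [
    [[0.13,-0.97,0,0,0,0],[0.13,-0.97,0,0,0,0],[0.13,-0.97,0,0,0,0],[0.13,-0.97,0,0,0,0],[0.13,-0.97,0,0,0,0],[0.13,-0.97,0,0,0,0],[0.13,-0.97,0,0,0,0],[0.13,-0.97,0,0,0,0],[0.13,-0.97,0,0,0,0],[0.13,-0.97,0,0,0,0],[0.13,-0.97,0,0,0,0],[0,0,0,0,0,0]]
  ]
}}

```text
clock: 7.9
ee_pos: [0.5419, -0.274, 0.1997]
tcp_rot: [0.001, 1.0, -0.0, -0.001]
wrist_force: [-0.2, 0.3, -1.2]
finger_gap: 0.0224
finger_force: 59.0
```

```bash
sed -i 's/thr=185/thr=128/' h.py; python3 look.py w2 pS,pL,pH
```

```text
tcp [ 0.5421 -0.2727  0.1996] cam [ 0.578 -0.275  0.   ]
pS [ 0.5298 -0.3758  0.0295] [[168. 192.]]
pL [ 0.3808 -0.2901  0.045 ] [[267.  -2.]]
pH [ 0.5986 -0.2032  0.0532] [[367. 276.]]
```

View pics/w2.png

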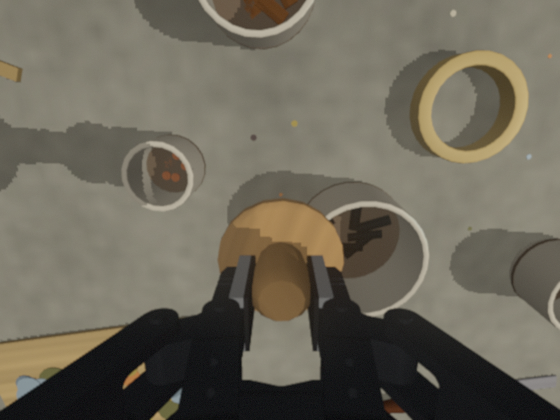

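The wrist view shows the small lid level in the fingers, with plate edges at (219,250) and (343,250), and the open small pot at (158,175). The huge pot is partly hidden at (370,258). Pot fits agree with the scene camera. I'll work out the lid's offset in the hand.

```bash
cat >> h.py <<'E'
def inhand(c,tcp,r,dz=.007,thr=.33):
    """lid centre minus TCP; plate top lies dz below TCP"""
    im=c["pixels"].astype(int); m=((im[...,0]-im[...,2])>thr*im[...,0]).astype(np.uint8)
    n,l,s,_=cv2.connectedComponentsWithStats(m); u,v=proj(c,[tcp-[0,0,dz]])[0]
    p=cast(c,np.argwhere(m)[:,::-1],tcp[2]-dz)[:,:2]; p=p[np.hypot(*(p-tcp[:2]).T)<r+.012]
    h=cv2.convexHull(p.astype(np.float32))[:,0].astype(float); h=h[h[:,0]<tcp[0]]
    from scipy.optimize import least_squares as ls
    q=ls(lambda q:np.hypot(h[:,0]-q[0],h[:,1]-q[1])-q[2],[tcp[0],tcp[1],r],loss="soft_l1",f_scale=.001).x
    return (q-[tcp[0],tcp[1],0]).round(4)
E
python3 - <<'E'
import pickle
from h import *
print(inhand(pickle.load(open("w2.pkl","rb")),np.array([.5421,-.2727,.1996]),.03))
E
```

```text
[0.0008 0.0058 0.0367]
```

```bash
python3 - <<'E'
import pickle
from h import *
c=pickle.load(open("w2.pkl","rb"))
for z in(.1926,.185): print(cast(c,[[219,250],[343,250],[281,200]],z).round(4))
print(np.array(cv2.Rodrigues(c["rvec"])[0].T@-c["tvec"]).ravel(),c["mtx"][0,0])
E
```

```text
[[ 0.5345 -0.3025  0.1926]
 [ 0.5347 -0.2446  0.1926]
 [ 0.5103 -0.2735  0.1926]]
[[ 0.538  -0.304   0.185 ]
 [ 0.5381 -0.2432  0.185 ]
 [ 0.5125 -0.2735  0.185 ]]
[ 0.46597559 -0.27359977  0.34327409] 351.8844839562561
```

>>> {"op": "move_arm", "data": {
  "increments": [
    [[0.1,-0.85,0,0,0,0],[0.1,-0.85,0,0,0,0],[0.1,-0.85,0,0,0,0],[0.04,-0.86,0,0,0,0],[0,0,0.8,0,0,0],[0,0,0.8,0,0,0],[0,0,0.8,0,0,0],[0,0,0.7,0,0,0],[0,0,0.3,0,0,0],[0,0,0,0,0,0]]
  ]
}}

```text
clock: 8.95
ee_pos: [0.5326, -0.3726, 0.0967]
tcp_rot: [-0.001, 1.0, 0.001, -0.001]
wrist_force: [-0.6, 0.4, -0.7]
finger_gap: 0.0229
finger_force: 59.1
```

>>> {"op": "move_arm", "data": {
  "increments": [
    [[0,-0.08,0.2,0,0,0],[0,0,0.2,0,0,0],[0,0,0.2,0,0,0],[0,0,0.15,0,0,0],[0,0,0.07,0,0,0],[0,0,0,0,0,0]]
  ]
}}

```text
clock: 9.55
ee_pos: [0.5331, -0.3758, 0.0728]
tcp_rot: [-0.001, 1.0, 0.0, -0.0]
wrist_force: [0.2, -0.9, -0.8]
finger_gap: 0.0227
finger_force: 59.1
```

>>> {"op": "move_arm", "data": {
  "increments": [
    [[0,0,0.05,0,0,0],[0,0,0,0,0,0]]
  ]
}}

```text
clock: 9.75
ee_pos: [0.5336, -0.376, 0.0721]
tcp_rot: [-0.001, 1.0, -0.0, 0.0]
wrist_force: [-0.5, -0.5, 0.4]
finger_gap: 0.0225
finger_force: 59.2
```

Contact at the expected seat height, so I'll release, lift and go to the medium lid.

>>> {"op": "move_arm", "data": {
  "increments": [
    [[0,0,0,0,0,0],[0,0,0,0,0,0],[0,0,0,0,0,0],[0,0,0,0,0,0],[0,0,0,0,0,0],[0,0,-0.3,0,0,0],[0,0,-0.8,0,0,0],[0,0,-1,0,0,0],[0,0,-1,0,0,0],[0,0,-1,0,0,0],[0,0,-0.3,0,0,0],[0.25,0.95,0,0,0,0]]
  ],
  "gripper": 1
}}

```text
clock: 10.95
ee_pos: [0.5271, -0.3494, 0.206]
tcp_rot: [-0.0, 1.0, -0.001, 0.002]
wrist_force: [-0.2, 1.1, -1.5]
finger_gap: 0.0854
finger_force: 0.0
```

```bash
python3 - <<'E'
from cell import arm
from h import *
c=arm.read_camera("scene"); G["pS"]=(.53,-.376,.065,.03); G["x"]=G["pS"]
print(circ(c,"x"), arm.sense()["ee_pos"])
cv2.imwrite("pics/s2.png",cv2.resize(c["pixels"][225:310,80:180,::-1],None,fx=5,fy=5))
E
```

```text
[ 0.53584122 -0.37455283  0.02952925] [ 0.52495576 -0.34461624  0.20501396]
```

View pics/s2.png

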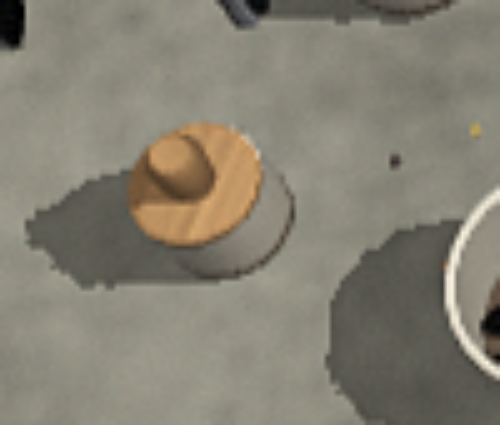

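The crop shows the small lid flat on its pot, with only a sliver of rim showing at (255,140). On to the medium lid.

>>> {"op": "move_arm", "data": {
  "increments": [
    [[0.26,0.98,0,0,0,0],[0.26,0.98,0,0,0,0],[0.26,0.98,0,0,0,0],[0.26,0.98,0,0,0,0],[0.26,0.98,0,0,0,0],[0.26,0.98,0,0,0,0],[0.26,0.98,0,0,0,0],[0.26,0.98,0,0,0,0],[0.26,0.98,0,0,0,0],[0.26,0.98,0,0,0,0],[0.26,0.98,0,0,0,0],[0.26,0.98,0,0,0,0]]
  ]
}}

```text
clock: 12.2
ee_pos: [0.4309, 0.0063, 0.204]
tcp_rot: [-0.001, 1.0, 0.0, 0.0]
wrist_force: [-0.4, -0.1, 0.2]
finger_gap: 0.0855
finger_force: 0.0
```

>>> {"op": "move_arm", "data": {
  "increments": [
    [[0.26,0.98,0,0,0,0],[0.26,0.98,0,0,0,0],[0.26,0.98,0,0,0,0],[0.26,0.98,0,0,0,0],[0.26,0.98,0,0,0,0],[0.26,0.98,0,0,0,0],[0.26,0.98,0,0,0,0],[0.26,0.98,0,0,0,0],[0.26,0.98,0,0,0,0],[0.2,0.9,0,0,0,0],[0,0,0,0,0,0],[0,0,0,0,0,0]]
  ]
}}

```text
clock: 13.4
ee_pos: [0.3545, 0.2969, 0.2036]
tcp_rot: [-0.002, 1.0, -0.0, -0.0]
wrist_force: [-0.4, -1.1, -0.1]
finger_gap: 0.0856
finger_force: 0.0
```

```bash
python3 look.py w3 lM,lL,lH
```

```text
tcp [0.3546 0.2964 0.2036] cam [0.392 0.296 0.   ]
lM [0.353  0.3048 0.0375] [[289. 184.]]
lL [0.5067 0.4058 0.046 ] [[378. 322.]]
lH [0.4668 0.1364 0.0663] [[124. 275.]]
```

>>> {"op": "move_arm", "data": {
  "increments": [
    [[0.02,0.26,0.8,0,0,0],[0,0,1,0,0,0],[0,0,1,0,0,0],[0,0,1,0,0,0],[0,0,1,0,0,0],[0,0,0.8,0,0,0],[0,0,0.3,0,0,0],[0,0,0,0,0,0]]
  ]
}}

```text
clock: 14.25
ee_pos: [0.3542, 0.3033, 0.0261]
tcp_rot: [-0.001, 1.0, -0.001, -0.001]
wrist_force: [-0.2, 1.4, 1.0]
finger_gap: 0.0852
finger_force: 0.0
```

>>> {"op": "move_arm", "data": {
  "increments": [
    [[0,0,0,0,0,0],[0,0,0,0,0,0],[0,0,0,0,0,0],[0,0,0,0,0,0],[0,0,0,0,0,0],[0,0,0,0,0,0],[0,0,0,0,0,0]]
  ],
  "gripper": -1
}}

```text
clock: 14.95
ee_pos: [0.3544, 0.3049, 0.0276]
tcp_rot: [-0.001, 1.0, 0.0, 0.0]
wrist_force: [-1.0, -1.2, 7.9]
finger_gap: 0.0228
finger_force: 58.6
```

>>> {"op": "move_arm", "data": {
  "increments": [
    [[0,0,-0.5,0,0,0],[0,0,-1,0,0,0],[0,0,-1,0,0,0],[0,0,-1,0,0,0],[0,0,-1,0,0,0],[0,0,-1,0,0,0],[-0.6,-0.63,-0.25,0,0,0],[-0.8,-0.83,0,0,0,0],[-0.8,-0.83,0,0,0,0],[-0.8,-0.83,0,0,0,0],[-0.8,-0.83,0,0,0,0],[0,0,0,0,0,0]]
  ]
}}

```text
clock: 16.15
ee_pos: [0.47, 0.1839, 0.1991]
tcp_rot: [0.001, 1.0, -0.0, -0.0]
wrist_force: [-0.3, 1.0, -1.2]
finger_gap: 0.0225
finger_force: 59.2
```

```bash
python3 look.py w4 pM
```

```text
tcp [0.4691 0.1848 0.199 ] cam [0.506 0.183 0.   ]
pM [0.6427 0.0059 0.0366] [[ 99. 374.]]
```

View pics/w4.png

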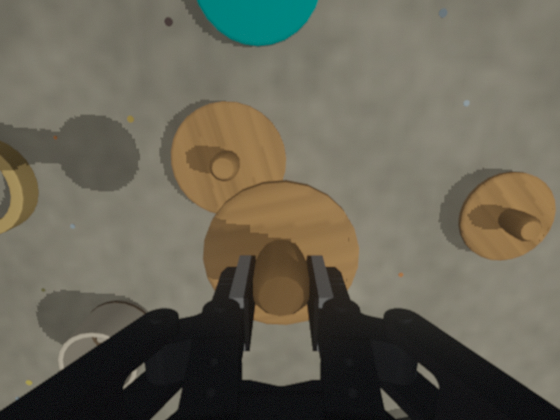

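The view shows the medium lid level in the hand, with edges at (204,252) and (359,252) and its top at (281,181). The huge lid is at (229,157).

```bash
python3 - <<'E'
import pickle
from h import *
c=pickle.load(open("w4.pkl","rb"))
print(cast(c,[[204,252],[359,252],[281,181]],.1884).round(4))
E
```

```text
[[0.4654 0.1474 0.1884]
 [0.4656 0.2217 0.1884]
 [0.4306 0.1844 0.1884]]
```

>>> {"op": "move_arm", "data": {
  "increments": [
    [[-0.83,-0.85,0,0,0,0],[-0.83,-0.85,0,0,0,0],[-0.83,-0.85,0,0,0,0],[-0.83,-0.85,0,0,0,0],[-0.83,-0.85,0,0,0,0],[-0.83,-0.85,0,0,0,0],[-0.83,-0.85,0,0,0,0],[0,0,0.9,0,0,0],[0,0,0.9,0,0,0],[0,0,0.9,0,0,0],[0,0,0.5,0,0,0],[0,0,0,0,0,0]]
  ]
}}

```text
clock: 17.4
ee_pos: [0.6411, 0.0086, 0.1006]
tcp_rot: [-0.001, 1.0, -0.0, -0.002]
wrist_force: [-0.5, -0.7, 0.5]
finger_gap: 0.0225
finger_force: 59.2
```

Correct by (+3, -2.6) mm, then lower slowly to 0.0816.

>>> {"op": "move_arm", "data": {
  "increments": [
    [[-0.1,-0.09,0,0,0,0],[0,0,0.2,0,0,0],[0,0,0.2,0,0,0],[0,0,0.15,0,0,0],[0,0,0.07,0,0,0],[0,0,0.04,0,0,0],[0,0,0,0,0,0]]
  ]
}}

```text
clock: 18.1
ee_pos: [0.646, 0.0053, 0.0833]
tcp_rot: [-0.001, 1.0, -0.0, -0.0]
wrist_force: [-0.7, 0.1, 0.1]
finger_gap: 0.0228
finger_force: 59.2
```

>>> {"op": "move_arm", "data": {
  "increments": [
    [[0.04,0,0.05,0,0,0],[0,0,0.03,0,0,0],[0,0,0,0,0,0]]
  ]
}}

```text
clock: 18.4
ee_pos: [0.6451, 0.0054, 0.0817]
tcp_rot: [-0.001, 1.0, 0.0, 0.0]
wrist_force: [-1.6, -0.2, 4.9]
finger_gap: 0.0226
finger_force: 59.7
```

>>> {"op": "move_arm", "data": {
  "increments": [
    [[0,0,0,0,0,0],[0,0,0,0,0,0],[0,0,0,0,0,0],[0,0,0,0,0,0],[0,0,0,0,0,0],[0,0,-0.3,0,0,0],[0,0,-0.8,0,0,0],[0,0,-1,0,0,0],[0,0,-1,0,0,0],[0,0,-1,0,0,0],[0.8,0.54,-0.2,0,0,0],[0.8,0.54,0,0,0,0]]
  ],
  "gripper": 1
}}

```text
clock: 19.6
ee_pos: [0.5973, 0.0378, 0.2123]
tcp_rot: [-0.0, 1.0, 0.0, 0.002]
wrist_force: [-0.4, 0.7, -0.2]
finger_gap: 0.0852
finger_force: 0.0
```

>>> {"op": "move_arm", "data": {
  "increments": [
    [[0.8,0.54,0,0,0,0],[0.8,0.54,0,0,0,0],[0.8,0.54,0,0,0,0],[0.8,0.54,0,0,0,0],[0.8,0.54,0,0,0,0],[0.8,0.54,0,0,0,0],[0,0,0,0,0,0],[0,0,0,0,0,0]]
  ]
}}

```text
clock: 20.4
ee_pos: [0.4526, 0.1351, 0.211]
tcp_rot: [-0.002, 1.0, 0.0, 0.001]
wrist_force: [-0.1, 0.4, 0.3]
finger_gap: 0.0857
finger_force: 0.0
```

```bash
python3 look.py w5 lH
```

```text
tcp [0.453  0.1348 0.2108] cam [0.493 0.135 0.   ]
lH [0.4521 0.1347 0.0537] [[278. 182.]]
```

View pics/w5.png

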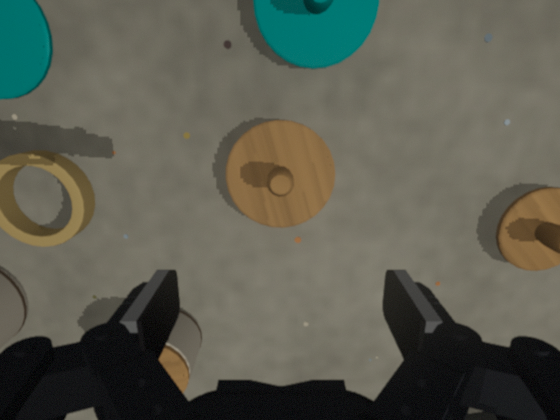

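The huge wooden lid is at (281,174), with a fitted radius of 54 mm (108 mm across), so it's the right one. The turquoise discs at (316,20) and (10,45) are left alone. The tool is already centred over it.

>>> {"op": "move_arm", "data": {
  "increments": [
    [[0.03,0,0.8,0,0,0],[0,0,1,0,0,0],[0,0,1,0,0,0],[0,0,1,0,0,0],[0,0,1,0,0,0],[0,0,0.8,0,0,0],[0,0,0.45,0,0,0],[0,0,0,0,0,0]]
  ]
}}

```text
clock: 21.25
ee_pos: [0.4513, 0.1333, 0.0265]
tcp_rot: [-0.0, 1.0, -0.001, -0.002]
wrist_force: [-0.1, 0.6, 0.4]
finger_gap: 0.0855
finger_force: 0.0
```

>>> {"op": "move_arm", "data": {
  "increments": [
    [[0,0,0,0,0,0],[0,0,0,0,0,0],[0,0,0,0,0,0],[0,0,0,0,0,0],[0,0,0,0,0,0],[0,0,0,0,0,0],[0,0,0,0,0,0]]
  ],
  "gripper": -1
}}

```text
clock: 21.95
ee_pos: [0.4522, 0.1349, 0.0295]
tcp_rot: [-0.001, 1.0, 0.0, 0.001]
wrist_force: [-2.1, -0.4, 8.0]
finger_gap: 0.0223
finger_force: 58.6
```

>>> {"op": "move_arm", "data": {
  "increments": [
    [[0,0,-0.5,0,0,0],[0,0,-1,0,0,0],[0,0,-1,0,0,0],[0,0,-1,0,0,0],[0,0,-1,0,0,0],[0,0,-1,0,0,0],[-0.2,-0.5,-0.2,0,0,0],[-0.4,-0.95,0,0,0,0],[-0.4,-0.95,0,0,0,0],[-0.4,-0.95,0,0,0,0],[-0.4,-0.95,0,0,0,0],[0,0,0,0,0,0]]
  ]
}}

```text
clock: 23.15
ee_pos: [0.5064, 0.0033, 0.1995]
tcp_rot: [0.0, 1.0, -0.0, -0.0]
wrist_force: [-0.1, -0.1, -1.2]
finger_gap: 0.0222
finger_force: 59.2
```

```bash
python3 look.py w6 pH
```

```text
tcp [0.506  0.0044 0.1994] cam [0.542 0.003 0.   ]
pH [ 0.5988 -0.2039  0.0532] [[ 48. 313.]]
```

View pics/w6.png

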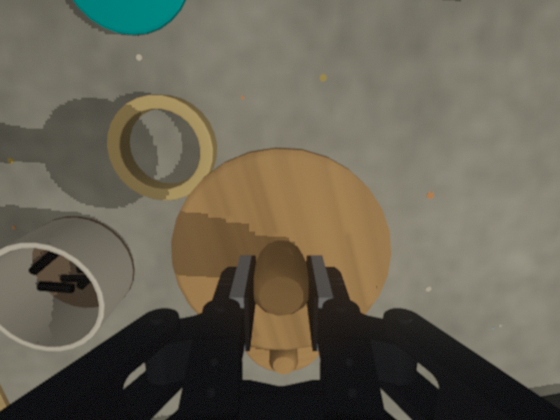

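The huge lid is level and centred in the hand, with edges at columns 172 and 391. The huge pot's rim is at (48,297), which gives (0.599, -0.204) again.

>>> {"op": "move_arm", "data": {
  "increments": [
    [[-0.45,-0.99,0,0,0,0],[-0.45,-0.99,0,0,0,0],[-0.45,-0.99,0,0,0,0],[-0.45,-0.99,0,0,0,0],[-0.45,-0.99,0,0,0,0],[-0.45,-0.99,0,0,0,0],[-0.45,-0.99,0,0,0,0],[0,0,0.8,0,0,0],[0,0,0.9,0,0,0],[0,0,0.8,0,0,0],[0,0,0.2,0,0,0],[0,0,0,0,0,0]]
  ]
}}

```text
clock: 24.4
ee_pos: [0.6004, -0.2013, 0.1179]
tcp_rot: [-0.001, 1.0, 0.0, -0.001]
wrist_force: [0.2, -1.0, -0.5]
finger_gap: 0.0229
finger_force: 59.4
```

>>> {"op": "move_arm", "data": {
  "increments": [
    [[0,-0.08,0.1,0,0,0],[0,0,0.2,0,0,0],[0,0,0.2,0,0,0],[0,0,0.15,0,0,0],[0,0,0.06,0,0,0],[0,0,0,0,0,0]]
  ]
}}

```text
clock: 25.0
ee_pos: [0.6006, -0.2044, 0.0968]
tcp_rot: [-0.001, 1.0, 0.0, -0.0]
wrist_force: [0.5, -0.2, -1.3]
finger_gap: 0.0223
finger_force: 59.4
```

>>> {"op": "move_arm", "data": {
  "increments": [
    [[0,0,0.03,0,0,0],[0,0,0,0,0,0]]
  ]
}}

```text
clock: 25.2
ee_pos: [0.6009, -0.2044, 0.0964]
tcp_rot: [-0.001, 1.0, -0.0, 0.0]
wrist_force: [0.6, 0.4, 0.3]
finger_gap: 0.0222
finger_force: 59.4
```

>>> {"op": "move_arm", "data": {
  "increments": [
    [[0,0,0.04,0,0,0],[0,0,0,0,0,0]]
  ]
}}

```text
clock: 25.4
ee_pos: [0.601, -0.2045, 0.0956]
tcp_rot: [-0.001, 1.0, -0.0, 0.0]
wrist_force: [-0.6, 0.5, 2.0]
finger_gap: 0.0227
finger_force: 59.7
```

Seated. Release and go to the large lid at (0.508, 0.4055).

>>> {"op": "move_arm", "data": {
  "increments": [
    [[0,0,0,0,0,0],[0,0,0,0,0,0],[0,0,0,0,0,0],[0,0,0,0,0,0],[0,0,0,0,0,0],[0,0,-0.3,0,0,0],[0,0,-0.8,0,0,0],[0,0,-1,0,0,0],[0,0,-1,0,0,0],[0,0,-0.7,0,0,0],[0.15,0.97,0,0,0,0],[0.15,0.97,0,0,0,0]]
  ],
  "gripper": 1
}}

```text
clock: 26.6
ee_pos: [0.592, -0.1462, 0.2107]
tcp_rot: [-0.0, 1.0, 0.0, 0.001]
wrist_force: [-0.3, 0.5, -0.4]
finger_gap: 0.0855
finger_force: 0.0
```

>>> {"op": "move_arm", "data": {
  "increments": [
    [[0.15,0.97,0,0,0,0],[0.15,0.97,0,0,0,0],[0.15,0.97,0,0,0,0],[0.15,0.97,0,0,0,0],[0.15,0.97,0,0,0,0],[0.15,0.97,0,0,0,0],[0.15,0.97,0,0,0,0],[0.15,0.97,0,0,0,0],[0.15,0.97,0,0,0,0],[0.15,0.97,0,0,0,0],[0.15,0.97,0,0,0,0],[0.15,0.97,0,0,0,0]]
  ]
}}

```text
clock: 27.8
ee_pos: [0.5369, 0.2041, 0.21]
tcp_rot: [-0.001, 1.0, 0.0, 0.0]
wrist_force: [0.4, 0.3, 0.1]
finger_gap: 0.0849
finger_force: 0.0
```

>>> {"op": "move_arm", "data": {
  "increments": [
    [[0.15,0.97,0,0,0,0],[0.15,0.97,0,0,0,0],[0.15,0.97,0,0,0,0],[0.15,0.97,0,0,0,0],[0.15,0.97,0,0,0,0],[0.15,0.97,0,0,0,0],[0.15,0.97,0,0,0,0],[0,0,0,0,0,0],[0,0,0,0,0,0]]
  ]
}}

```text
clock: 28.7
ee_pos: [0.5049, 0.407, 0.2093]
tcp_rot: [-0.001, 1.0, -0.0, -0.0]
wrist_force: [1.0, 0.0, 0.0]
finger_gap: 0.0854
finger_force: 0.0
```

```bash
python3 look.py w7 lL
```

```text
tcp [0.5051 0.4063 0.2094] cam [0.544 0.407 0.   ]
lL [0.5084 0.4067 0.0456] [[277. 187.]]
```

Shift +3 mm in x and descend to 0.028.

>>> {"op": "move_arm", "data": {
  "increments": [
    [[-0.1,0.02,0.8,0,0,0],[0,0,1,0,0,0],[0,0,1,0,0,0],[0,0,1,0,0,0],[0,0,1,0,0,0],[0,0,0.8,0,0,0],[0,0,0.42,0,0,0],[0,0,0,0,0,0]]
  ]
}}

```text
clock: 29.55
ee_pos: [0.5079, 0.4056, 0.0272]
tcp_rot: [-0.0, 1.0, -0.001, -0.001]
wrist_force: [0.2, -1.1, 0.9]
finger_gap: 0.0851
finger_force: 0.0
```

>>> {"op": "move_arm", "data": {
  "increments": [
    [[0,0,0,0,0,0],[0,0,0,0,0,0],[0,0,0,0,0,0],[0,0,0,0,0,0],[0,0,0,0,0,0],[0,0,0,0,0,0],[0,0,0,0,0,0]]
  ],
  "gripper": -1
}}

```text
clock: 30.25
ee_pos: [0.5086, 0.4077, 0.0298]
tcp_rot: [-0.001, 1.0, 0.001, 0.001]
wrist_force: [-0.3, -0.3, 6.0]
finger_gap: 0.0224
finger_force: 58.7
```

>>> {"op": "move_arm", "data": {
  "increments": [
    [[0,0,-0.5,0,0,0],[0,0,-1,0,0,0],[0,0,-1,0,0,0],[0,0,-1,0,0,0],[0,0,-1,0,0,0],[0,0,-1,0,0,0],[0.1,-0.5,-0.2,0,0,0],[0.18,-0.97,0,0,0,0],[0.18,-0.97,0,0,0,0],[0.18,-0.97,0,0,0,0],[0.18,-0.97,0,0,0,0],[0.18,-0.97,0,0,0,0]]
  ]
}}

```text
clock: 31.45
ee_pos: [0.4778, 0.2449, 0.1999]
tcp_rot: [-0.001, 1.0, 0.0, -0.0]
wrist_force: [-0.0, 1.2, -1.5]
finger_gap: 0.0223
finger_force: 59.0
```

>>> {"op": "move_arm", "data": {
  "increments": [
    [[0.18,-0.97,0,0,0,0],[0.18,-0.97,0,0,0,0],[0.18,-0.97,0,0,0,0],[0.18,-0.97,0,0,0,0],[0.18,-0.97,0,0,0,0],[0.18,-0.97,0,0,0,0],[0.18,-0.97,0,0,0,0],[0.18,-0.97,0,0,0,0],[0.18,-0.97,0,0,0,0],[0.18,-0.97,0,0,0,0],[0.18,-0.97,0,0,0,0],[0,0,0,0,0,0]]
  ]
}}

```text
clock: 32.65
ee_pos: [0.4181, -0.076, 0.1997]
tcp_rot: [0.0, 1.0, 0.0, -0.0]
wrist_force: [-0.0, -0.1, -0.7]
finger_gap: 0.0225
finger_force: 59.1
```

```bash
python3 look.py w8 pL
```

```text
tcp [ 0.4187 -0.075   0.1998] cam [ 0.454 -0.077  0.   ]
pL [ 0.3804 -0.2905  0.0452] [[ 19. 175.]]
```

View pics/w8.png

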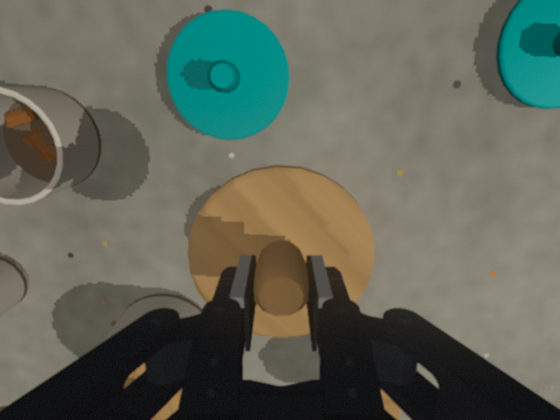

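The large lid is level in the hand, with edges at columns 189 and 375. The large pot's rim at (14,145) fits (0.380, -0.2905).

>>> {"op": "move_arm", "data": {
  "increments": [
    [[0.16,-0.9,0,0,0,0],[0.16,-0.9,0,0,0,0],[0.16,-0.9,0,0,0,0],[0.16,-0.9,0,0,0,0],[0.16,-0.9,0,0,0,0],[0.16,-0.9,0,0,0,0],[0.16,-0.9,0,0,0,0],[0.16,-0.9,0,0,0,0],[0,0,0.9,0,0,0],[0,0,0.9,0,0,0],[0,0,0.9,0,0,0],[0,0,0.2,0,0,0]]
  ]
}}

```text
clock: 33.9
ee_pos: [0.38, -0.2886, 0.1102]
tcp_rot: [-0.001, 1.0, 0.001, -0.002]
wrist_force: [-0.4, 0.2, -0.6]
finger_gap: 0.0221
finger_force: 59.2
```

>>> {"op": "move_arm", "data": {
  "increments": [
    [[0,0,0,0,0,0]]
  ]
}}

```text
clock: 34.0
ee_pos: [0.3815, -0.2893, 0.1122]
tcp_rot: [-0.001, 1.0, 0.0, -0.001]
wrist_force: [0.3, 0.2, -0.8]
finger_gap: 0.0224
finger_force: 59.2
```

>>> {"op": "move_arm", "data": {
  "increments": [
    [[0,-0.03,0.1,0,0,0],[0,0,0.2,0,0,0],[0,0,0.2,0,0,0],[0,0,0.15,0,0,0],[0,0,0.07,0,0,0],[0,0,0,0,0,0]]
  ]
}}

```text
clock: 34.6
ee_pos: [0.3815, -0.2906, 0.0906]
tcp_rot: [-0.001, 1.0, 0.0, -0.0]
wrist_force: [0.2, -0.3, -0.3]
finger_gap: 0.0223
finger_force: 59.2
```

>>> {"op": "move_arm", "data": {
  "increments": [
    [[0,0,0.03,0,0,0],[0,0,0,0,0,0]]
  ]
}}

```text
clock: 34.8
ee_pos: [0.3817, -0.2907, 0.09]
tcp_rot: [-0.001, 1.0, -0.0, 0.0]
wrist_force: [1.0, 0.0, -1.6]
finger_gap: 0.0221
finger_force: 59.2
```

>>> {"op": "move_arm", "data": {
  "increments": [
    [[0,0,0.05,0,0,0],[0,0,0,0,0,0]]
  ]
}}

```text
clock: 35.0
ee_pos: [0.3819, -0.2908, 0.0897]
tcp_rot: [-0.001, 1.0, -0.0, 0.0]
wrist_force: [-3.5, 2.2, 11.6]
finger_gap: 0.0223
finger_force: 60.5
```

>>> {"op": "move_arm", "data": {
  "increments": [
    [[0,0,0,0,0,0],[0,0,0,0,0,0],[0,0,0,0,0,0],[0,0,0,0,0,0],[0,0,0,0,0,0],[0,0,-0.3,0,0,0],[0,0,-0.8,0,0,0],[0,0,-1,0,0,0],[0,0,-1,0,0,0],[0,0,-1,0,0,0],[-0.3,0.8,0,0,0,0],[-0.3,0.8,0,0,0,0]]
  ],
  "gripper": 1
}}

```text
clock: 36.2
ee_pos: [0.4001, -0.2425, 0.2133]
tcp_rot: [-0.0, 1.0, -0.0, 0.001]
wrist_force: [0.0, 0.9, -0.4]
finger_gap: 0.0851
finger_force: 0.0
```

>>> {"op": "move_arm", "data": {
  "increments": [
    [[-0.3,0.8,0,0,0,0],[-0.3,0.8,0,0,0,0],[-0.3,0.8,0,0,0,0],[-0.3,0.8,0,0,0,0],[-0.3,0.8,0,0,0,0],[-0.3,0.8,0,0,0,0],[-0.3,0.8,0,0,0,0],[-0.3,0.8,0,0,0,0],[-0.3,0.8,0,0,0,0],[-0.3,0.8,0,0,0,0],[0,0,0,0,0,0]]
  ]
}}

```text
clock: 37.3
ee_pos: [0.4903, -0.0004, 0.2122]
tcp_rot: [-0.002, 1.0, 0.0, 0.0]
wrist_force: [-0.1, -0.2, -0.6]
finger_gap: 0.0854
finger_force: 0.0
```

```bash
python3 - <<'E'
from cell import arm
from h import *
c=arm.read_camera("scene"); s=arm.read_camera("side"); print(arm.sense()["ee_pos"])
for k in("pS","pM","pL","pH"):
    x,y,z,r=G[k]; G["x"]=(x,y,z+.007,r); print(k,circ(c,"x").round(4))
a=cv2.resize(c["pixels"][170:325,90:320,::-1],None,fx=2.6,fy=2.6,interpolation=2)
cv2.imwrite("pics/f1.png",a); cv2.imwrite("pics/f2.png",cv2.resize(s["pixels"][110:240,170:360,::-1],None,fx=4,fy=4,interpolation=2))
E
```

```text
[ 0.48913995 -0.00202372  0.21185915]
pS [ 0.5357 -0.3747  0.0299]
pM [0.6472 0.0054 0.0375]
pL [ 0.3883 -0.2885  0.0466]
pH [ 0.6045 -0.2034  0.0537]
```

View pics/f1.png

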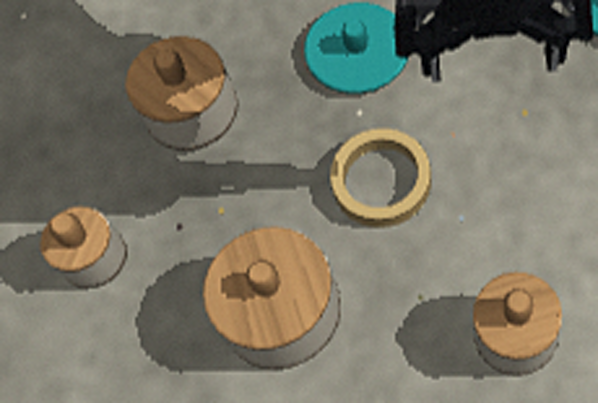

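View pics/f2.png

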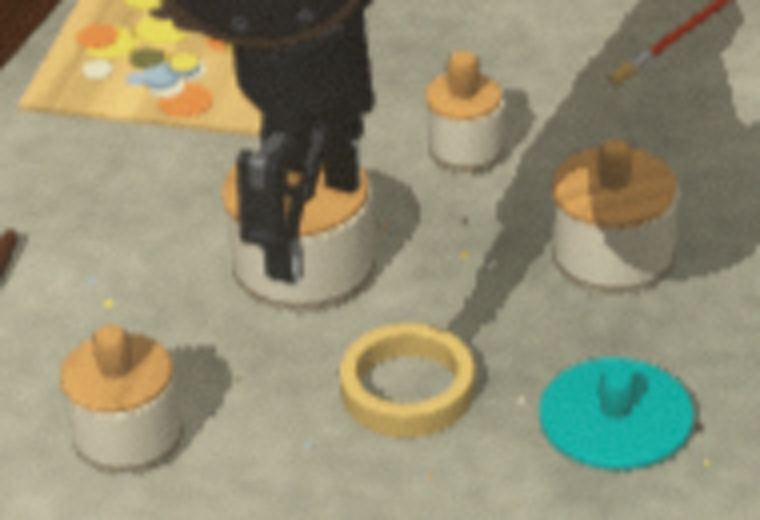

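Both views show all four lids flat and centred on their pots. The fitted centres share the same small camera bias, the tape hasn't moved and the arm is clear, so I'm handing in.

```bash
python3 -c "
from cell import arm
print(arm.sign_off())"
```

```text
the job is handed in; nothing more can be done
None
```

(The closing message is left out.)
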